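# Find the hidden push latch of a spice stand and put the bag clip away in its drawer

### The job

The spice stand hides a drawer behind its bottom board, held shut by a push-to-open latch: one of the three identical blue tiles under its overhanging top is the latch and gives when pressed, the other two are fixed. Feel for the one that gives, press it until the drawer springs open, lay the pink bag clip in the drawer, then push the drawer shut until it latches and stays shut. Do not ram the stand or drawer, and do not upset the spice jars on it or the mug beside it.

Things in the scene. Friction and masses are not known exactly. Their poses are not given: they have to be found in the camera images.
- stand: Fixed wooden spice stand, 130 deep (x) x 212 wide (y) x 140 high. Origin: centre of its underside; front looks to its -x, y to its left, z up. Case 200 wide, front at x = -65. Its top board (z 132 to 140, loose jars 100 tall on it) overhangs the tiles to x = -63, so no tool reaches them from straight above.
- fascia (a point): Middle of the sloping fascia that carries the three tiles, above the drawer; axes as the stand's. It is 50 long and rises backward at 42 degrees from level; its outward normal is (-0.669, 0, 0.743) in these axes. Press a tile along the inward normal, tool tilted about 42 degrees from vertical, pointing away from the robot and down.
- tile_left (a point): Middle of the outer face of the left (+y) blue tile; axes as the stand's. All tiles look alike: 40 wide (y), 22 along the slope, 10 proud of the fascia, 58 apart. One, different each time, is the latch: it yields 8 mm along the inward normal (spring, 2 N at first, 6 N fully in), frees the drawer at about 4 mm and returns when let go. The other two are rigid.
- tile_middle (a point): Middle of the outer face of the middle tile; otherwise as tile_left.
- tile_right (a point): Middle of the outer face of the right (-y) tile; otherwise as tile_left.
- drawer (a joint): Opening of the hidden drawer, m: 0 shut and latched, 0.100 fully open (slides to the stand's -x). A spring opens it once the latch is pressed (5 N shut, 1.5 N open). To shut it push the front board in, about 1 to 4 mm past 0 (hard stop at -0.004); the last 18 mm take up to about 15 N. The latch then snaps in and holds it at 0; otherwise it springs open again.
- drawer_front (a point): Middle of the outer face of the drawer's front board, moving with the drawer; axes as the stand's. The board is 196 wide, 52 high (z = 4 to 56), 10 thick, without a handle; it stands 14 in front of the case when shut.
- drawer_floor (a point): Point on the drawer's inner floor (12 above the worktop), 51 behind the inner face of the front board: middle of the part uncovered when open. Moves with the drawer; axes as the stand's. Inside, the drawer is 108 long (x, front 104 uncovered when open) and 156 wide (y); side walls 32 above the floor, front board 44. When open, the overhang's edge is 55 behind this point, 120 up: lean the tool.
- clip: Pink plastic bag clip, a bar 15 (x) x 72 (y) x 12 (z), 10 to 30 g, lying flat on the worktop left of the stand. Origin: middle of its underside.
- spice_yellow: Spice jar with a yellow cap, 45 wide, 100 high, standing loose on the stand. Origin: middle of its underside.
- spice_red: Spice jar with a red cap, 45 wide, 97 high, standing loose on the stand. Origin: middle of its underside.
- spice_dark: Spice jar with a black cap, 44 wide, 103 high, standing loose on the stand. Origin: middle of its underside.
- mug: White mug, 92 x 124 with its handle, 101 high, on the worktop right of the stand. Origin: middle of its underside.

How it is judged:
By the outcome, as a careful person would: the job done as asked, in the order asked, and still so for the second after the job is handed in, with the robot touching nothing.
It also fails if it takes over 72 s, if anything falls off the work surface, if the arm or the gripper's body presses on something with over 40 N, if the wrist force passes 120 N, or if a joint passes its speed limit or range.

### The arm

A 6-joint arm with a two-finger parallel gripper is mounted at the origin on a cart in front of the work surface, level with it; the furniture and walls round the work are solid. World frame = base frame: x ahead of the robot, y to its left, z up, the work surface at z = 0. Lengths are in m, angles in rad, forces in N, time in s.
With the tool pointing down it reaches from about 0.275 to 0.825 m from the base axis. Payload 4.9 kg.
Tool frame: the origin (TCP) lies midway between the tips of the shut fingers; the grasp point (between the pads) lies 19 mm behind it (bot.grip_depth is the distance from the TCP to the grasp point, in m); z points along the fingers, y is the line along which they close (so a half turn about z gives the same grasp; the last joint's range is limited). The gripper opens to 85 mm and grips with 20 to 120 N. Pads are 22 mm wide; open, the fingers measure 114 mm over their backs; the gripper's body (76 mm by 85 mm) begins 54 mm behind the grasp point. The pads swing forward as they close: fully open they stand 13 mm farther back than shut.
Start: joints at [1.033, 0.326, -0.193, 1.052, 0, 1.437], TCP at [0.216, 0.506, 0.231] pointing down, gripper open.
Joint ranges: [-2.65, 2.65], [-0.97, 1.79], [-1.3, 1.35], [-1.93, 2.1], [-1.47, 1.37], [-3.14, 3.14]. Speed limits (rad/s): [2.57, 2.57, 3.14, 3.14, 3.14, 3.14].

### API

Orientations are given as a unit quaternion [w, x, y, z].
In Python, from cell import bot gives the robot as it stands. Calls block until the motion is done:
- bot.move_pose(position, orientation): joint-space move of the TCP to a pose.
- bot.move_linear(position, speed=0.15, rotation=None, until_force=None): straight line of the TCP; rotation=None keeps the orientation; speed is the mean speed in m/s. With until_force (N) it stops when the force on the tool has changed by that much, and returns True; else False.
- bot.goto_joints(angles): joint-space move.
- bot.set_gripper(opening, grasp_force=None): opening from 0.0 (shut) to 1.0 (fully open); grasp_force is the grip in N (None keeps the last); returns when the fingers have stopped.
- bot.wait(seconds).
- bot.solve_ik(position, orientation): joint angles nearest the present ones, or None.
- bot.camera(name): name is "side" or "top" or "wrist"; returns the picture (480x640x3 uint8, red, green, blue); there is no depth.
- bot.calibration(name): a dict with "mtx" (3x3 intrinsics, pixels), "k1" (the pictures are not rectified: a ray, as slopes to the right and down, at radius r is drawn at 1 + k1 r^2 times it, then the intrinsics apply), "extrinsics" (4x4, takes a point from world to camera coordinates); the wrist camera has in their place "hand_eye" (4x4, takes a point from camera to tool coordinates, whose origin is the TCP and whose axes are the flange's). Camera axes: x right, y down, z forward; pixel columns grow to the right and rows downward; lengths in m; the calibration is good to about 2 mm. A picture is of the moment at which its call begins: read the wrist's pose just before it. calibration takes no time and is no camera call.
A pose or a line that the arm cannot do raises bot.PlanningError and nothing moves.
- bot.close_job(): hands the job in; it is judged then, once.
Trained networks look in the newest picture that a camera, given by its name, has taken for a name from the list of things; names that differ only in an ending like _2 or _b are one class to them, and where a whole thing is asked for, a point or a joint stands for the part that bears it (a point fixed in the world has none). Each returns a list of dicts, best first, with "confidence" (0 to 1); they miss things now and then, are a little off and sometimes report something else, mostly with a low value. They report only what shows in the picture. A call takes as long as a camera call.
- bot.search_frame(camera, thing): "bbox" ([left, top, width, height] in pixels, round what is visible of it).
Readings, each from a call of its own:
- bot.read_clock(): time.
- bot.read_joint_positions(): joint angles.
- bot.read_joint_vel(): joint speeds.
- bot.read_joint_efforts(): joint torques, N m.
- bot.read_position(): TCP position.
- bot.read_tool_rot(): TCP orientation.
- bot.read_ft_force(): force on the tool from outside, world axes, zero at the start.
- bot.read_moment(): the same for the moment, N m.
- bot.read_gripper_width(): opening from 0.0 (shut) to 1.0 (fully open).
- bot.read_finger_force(): force on a finger pad.
Only numpy, scipy, OpenCV 4.12 (cv2) and the standard library are available. Lean on these libraries where they do the work, as an engineer would, in place of code of your own. Each camera call takes 0.05 s, during which the arm holds its last target. There are 200 camera calls.

## Working session

There is one attempt and no reset: what is moved stays moved. The work goes in short steps, each a Python script; the robot and the scene stay as the last script left them, time stands still between calls to the robot, and variables do not carry over. Pictures are saved under pics/ and viewed, at most 10 in all, crops included, and the job is handed in when it is done.

```bash
ls; mkdir -p pics; python3 - <<'E'
from cell import bot
import cv2,numpy as np
np.set_printoptions(precision=4,suppress=True)
for c in("side","top"):
    im=bot.camera(c); cv2.imwrite(f"pics/{c}0.png",im[:,:,::-1])
    print(c,{k:np.array(v) for k,v in bot.calibration(c).items()})
    for t in("stand","fascia","tile_left","clip","drawer_front","mug","spice_yellow","spice_red","spice_dark"):
        print(t,[(d['bbox'],round(d['confidence'],2)) for d in bot.search_frame(c,t)][:3])
print(bot.calibration("wrist"),bot.read_clock(), bot.read_tool_rot())
E
```

```text
pics
side {'mtx': array([[518.7081,   0.    , 316.8177],
       [  0.    , 518.7081, 236.9639],
       [  0.    ,   0.    ,   1.    ]]), 'k1': array(-0.0545), 'extrinsics': array([[ 0.2281, -0.9736,  0.0132, -0.1453],
       [-0.6825, -0.1696, -0.7109,  0.4428],
       [ 0.6944,  0.1531, -0.7031,  0.7667],
       [ 0.    ,  0.    ,  0.    ,  1.    ]])}
stand [([293.6, 180.2, 117.2, 108.2], 0.58)]
fascia [([295.6, 184.3, 110.5, 107.1], 0.88)]
tile_left [([295.1, 180.2, 111.7, 109.4], 0.92), ([315.8, 153.7, 26.2, 44.2], 0.24)]
clip [([174.8, 276.1, 30.4, 17.6], 0.65)]
drawer_front [([294.4, 247.3, 89.5, 41.8], 0.85)]
mug [([439.9, 255.2, 62.5, 62.1], 0.78)]
spice_yellow [([343.0, 160.2, 27.8, 51.4], 0.93)]
spice_red [([315.7, 152.7, 22.8, 47.5], 0.96)]
spice_dark [([375.4, 166.2, 26.3, 52.5], 0.78)]
top {'mtx': array([[470.288 ,   0.    , 316.8504],
       [  0.    , 470.288 , 239.335 ],
       [  0.    ,   0.    ,   1.    ]]), 'k1': array(-0.1027), 'extrinsics': array([[-0.3773, -0.9261, -0.004 ,  0.1667],
       [-0.9064,  0.3702, -0.2034,  0.5509],
       [ 0.1899, -0.0731, -0.9791,  1.2174],
       [ 0.    ,  0.    ,  0.    ,  1.    ]])}
stand [([275.1, 180.3, 91.3, 81.8], 0.86)]
fascia [([277.2, 186.7, 88.7, 72.9], 0.64)]
tile_left [([272.5, 183.5, 93.3, 78.7], 0.77), ([285.8, 198.0, 19.3, 29.2], 0.66)]
clip []
drawer_front [([291.4, 240.2, 72.0, 21.1], 0.93)]
mug []
spice_yellow [([310.4, 192.3, 17.8, 27.3], 0.96)]
spice_red [([285.2, 197.0, 20.4, 28.3], 0.81)]
spice_dark [([339.0, 188.2, 16.3, 26.3], 0.96)]
{'mtx': array([[363.119 ,   0.    , 323.6072],
       [  0.    , 363.119 , 234.2808],
       [  0.    ,   0.    ,   1.    ]]), 'k1': 0.007526904258387653, 'hand_eye': array([[ 0.0001, -0.9646, -0.2639,  0.0658],
       [ 1.    ,  0.0001,  0.    ,  0.0001],
       [ 0.    , -0.2639,  0.9646, -0.1431],
       [ 0.    ,  0.    ,  0.    ,  1.    ]])} 1.0 [0.     0.2005 0.9797 0.    ]
```

```bash
python3 - <<'E'
import cv2,numpy as np
a=cv2.imread("pics/side0.png")[140:330,150:520];b=cv2.imread("pics/top0.png")[150:300,180:440]
cv2.imwrite("pics/sidec.png",cv2.resize(a,None,fx=2.16,fy=2.16,interpolation=3))
cv2.imwrite("pics/topc.png",cv2.resize(b,None,fx=3,fy=3,interpolation=3))
E
```

```text
(no output)
```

View pics/sidec.png

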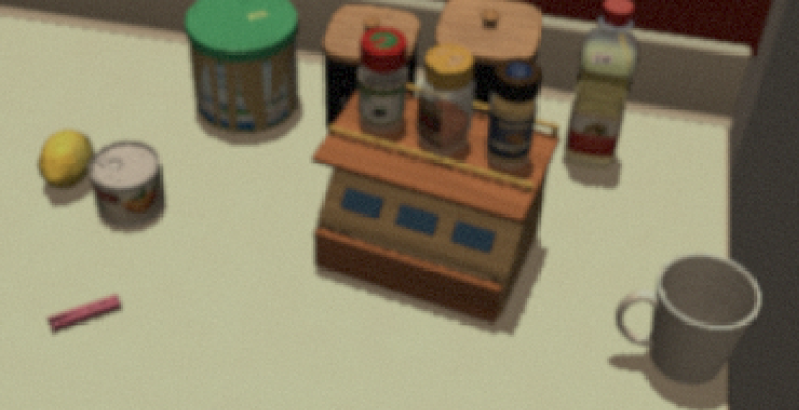

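View pics/topc.png

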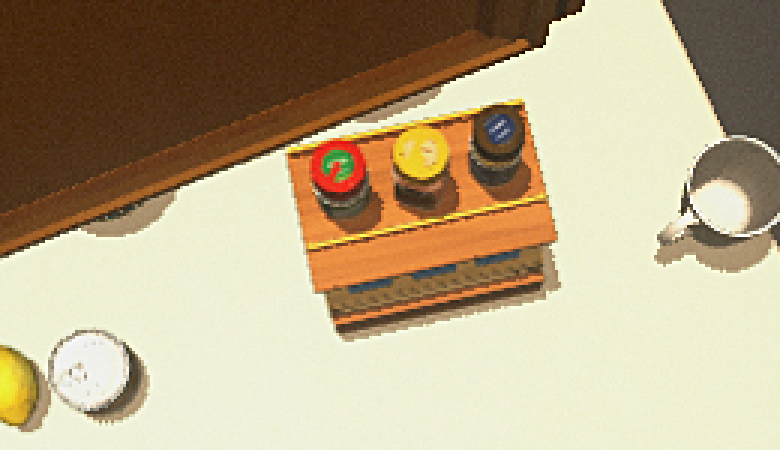

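The side view shows the shut stand, with tile centres at crop (361,203), (417,220) and (473,237). The clip runs from (50,325) to (120,302), and the mug is at right, about (700,310). The top view shows the stand's top board corners at crop (317,291), (556,242), (522,100) and (288,152). I'll fit the stand pose from these points.

```bash
cat > h.py <<'E'
from cell import bot
import cv2,numpy as np
from scipy.optimize import least_squares
from scipy.spatial.transform import Rotation as R
np.set_printoptions(precision=4,suppress=True)
def T_cam(name,p=None,q=None):
    c=bot.calibration(name)
    if name!="wrist": return np.array(c["extrinsics"])
    T=np.eye(4);T[:3,:3]=R.from_quat(np.roll(q,-1)).as_matrix();T[:3,3]=p
    return np.linalg.inv(T@np.array(c["hand_eye"]))
def proj(name,P,E):
    c=bot.calibration(name);P=np.atleast_2d(P)@E[:3,:3].T+E[:3,3]
    s=P[:,:2]/P[:,2:];s=s*(1+c["k1"]*(s**2).sum(1,keepdims=True));m=np.array(c["mtx"])
    return s@m[:2,:2].T+m[:2,2]
def onplane(name,uv,z,E):
    c=bot.calibration(name);d=np.array([c["k1"],0,0,0,0.])
    s=cv2.undistortPoints(np.float64(uv).reshape(-1,1,2),np.array(c["mtx"]),d)[:,0]
    d=np.c_[s,np.ones(len(s))]@E[:3,:3];o=-E[:3,:3].T@E[:3,3]
    return o+d*((z-o[2])/d[:,2])[:,None]
def st(pose,P):
    x,y,a=pose;P=np.atleast_2d(P);c,s=np.cos(a),np.sin(a)
    return np.c_[x+c*P[:,0]-s*P[:,1],y+s*P[:,0]+c*P[:,1],P[:,2]]
E
cat > fit.py <<'E'
from h import *
S=lambda l:np.array(l)/2.16+[150,140]; Tt=lambda l:np.array(l)/3+[180,150]
es,et=T_cam("side"),T_cam("top")
tiles=S([(361,203),(417,220),(473,237)])
top=Tt([(317,291),(556,242),(522,100),(288,152)])
tops=S([(314,158),(526,214)])
dr=S([(318,270),(498,317),(317,233),(502,285)])
B=[(-.063,.106,.14),(-.063,-.106,.14),(.065,-.106,.14),(.065,.106,.14)]
D=[(-.079,.098,.004),(-.079,-.098,.004),(-.079,.098,.056),(-.079,-.098,.056)]
def res(v):
    p=v[:3];t=[(v[3],y,v[4]) for y in(.058,0,-.058)]
    return np.r_[(proj("side",st(p,t),es)-tiles),(proj("top",st(p,B),et)-top),proj("side",st(p,B[:2]),es)-tops,proj("side",st(p,D),es)-dr].ravel()
r=least_squares(res,[.55,0,0,-.053,.09],loss="soft_l1");print(r.x);print(res(r.x).reshape(-1,2).round(1).tolist())
print(onplane("side",S([(50,325),(120,302),(85,313)]),.006,es))
m=bot.search_frame
print("mug",onplane("side",[(471,290)],.04,es))
E
python3 fit.py
```

```text
[ 0.6143 -0.081  -0.1473 -0.0557  0.0892]
[[-0.1, 0.4], [-0.2, -0.1], [0.4, -0.3], [0.0, 0.4], [1.6, -2.8], [0.1, -2.0], [-1.4, -0.7], [-1.0, -0.3], [0.4, 1.5], [-1.4, -1.2], [0.1, 2.9], [-1.3, -0.4], [0.8, 1.6]]
[[0.4129 0.2588 0.006 ]
 [0.4571 0.2034 0.006 ]
 [0.4354 0.2316 0.006 ]]
mug [[ 0.5344 -0.3478  0.04  ]]
```

```bash
cat >> h.py <<'E'
def orient(pose_yaw,lean):
    """tool leaned from vertical, pointing along +x of heading and down; tool x toward the robot"""
    s,c=np.sin(lean),np.cos(lean)
    z=np.array([s,0,-c]);x=np.array([-c,0,-s]);M=np.c_[x,np.cross(z,x),z]
    return np.roll((R.from_euler("z",pose_yaw)*R.from_matrix(M)).as_quat(),1)
E
python3 - <<'E'
from h import *
P=[.6143,-.081,-.1473];q=orient(P[2],np.deg2rad(42))
n=np.array([-.669,0,.743]);t=np.array([-.0545,0,.089])
print([bot.solve_ik(st(P,t+[0,y,0]+.02*n)[0],q) for y in(.058,-.058)])
for a in(42,55,65):print(a,[bot.solve_ik(st(P,[x,0,.03])[0],orient(P[2],np.deg2rad(a))) is not None for x in (-.2,-.08)])
p=st(P,t+.13*n)[0];bot.set_gripper(0);bot.move_pose(p,q)
p,q=bot.read_position(),bot.read_tool_rot()
im=bot.camera("wrist");cv2.imwrite("pics/w1.png",im[:,:,::-1]);print(p,q,bot.read_clock())
np.save("w1.npy",np.r_[p,q])
E=T_cam("wrist",p,q);print(proj("wrist",st(P,[(-.0545,y,.089) for y in(.058,0,-.058)]),E))
E
```

```text
[array([-0.1633,  0.266 , -1.1426, -0.5708,  0.0107, -0.0119]), array([-0.4948,  0.2576, -1.1417, -0.531 ,  0.2299, -0.263 ])]
42 [False, True]
55 [False, False]
65 [False, False]
[ 0.4748 -0.06    0.1859] [ 0.3576  0.0683  0.931  -0.0262] 4.025
[[398.3264 222.523 ]
 [323.1113 222.4705]
 [247.8755 222.4104]]
```

View pics/w1.png

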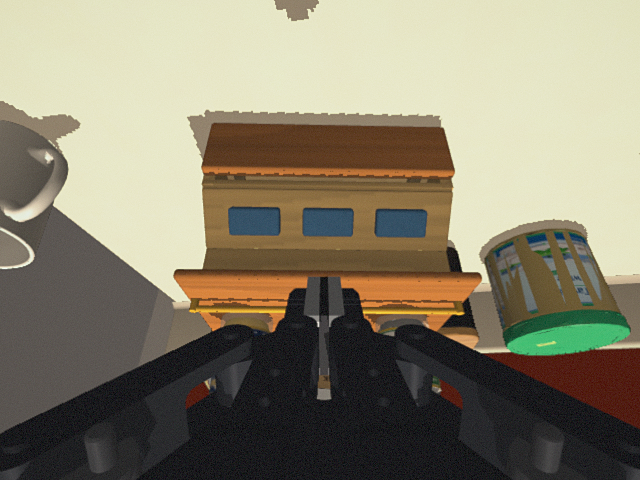

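The wrist view shows the three tiles at (254,221), (328,222) and (401,222). The drawer board runs from (211,124) and (444,127) along its bottom edge to (204,167) and (453,168) along its top. The overhang edge lies between (176,271) and (480,274). I'll refit with these points.

```bash
cat >> fit.py <<'E'
w=np.load("w1.npy");ew=T_cam("wrist",w[:3],w[3:])
wt=[(401,222),(328,222),(254,221)];wd=[(444,127),(211,124),(453.5,169),(203.5,166)];wb=[(480,274),(176,271)]
Bb=[(-.063,.106,.132),(-.063,-.106,.132)]
def res2(v):
    p=v[:3];t=[(v[3],y,v[4]) for y in(.058,0,-.058)]
    return np.r_[res(v).reshape(-1,2),proj("wrist",st(p,t),ew)-wt,proj("wrist",st(p,D),ew)-wd,proj("wrist",st(p,Bb),ew)-wb].ravel()
r=least_squares(res2,r.x,loss="soft_l1");print(r.x);print(res2(r.x).reshape(-1,2).round(1).tolist())
E
python3 fit.py|tail -2
python3 - <<'E'
from h import *
P=[.6143,-.081,-.1473]
for a in(0,10,20,25,30,35,42):print(a,[bot.solve_ik(st(P,[x,0,z])[0],orient(P[2],np.deg2rad(a))) is not None for z in(.03,.045) for x in (-.2,-.18,-.16,-.14,-.12,-.1,-.08)])
u=np.array([.62,-.78,0]);yaw=np.arctan2(-.0554,.0442)
for a in(0,10,15,20,25,30,35):print(a,[bot.solve_ik([.435,.2316,z],orient(yaw,np.deg2rad(a))) is not None for z in(.004,.1)],[bot.solve_ik([.435,.2316,z],orient(yaw+np.pi,np.deg2rad(-a))) is not None for z in(.004,.1)],
 [bot.solve_ik(st(P,[-.12,0,z])[0],orient(P[2],np.deg2rad(a))) is not None for z in(.018,.1)])
E
```

```text
[ 0.6174 -0.0786 -0.1542 -0.0522  0.0845]
[[-0.4, -0.5], [-0.7, -0.9], [-0.4, -1.1], [-1.6, -0.7], [0.1, -3.3], [-1.0, -2.5], [-2.6, -1.7], [-1.8, -1.8], [-1.0, 0.4], [-2.2, -2.7], [-1.1, 1.8], [-2.1, -1.9], [-0.5, 0.4], [-0.5, -0.2], [-0.8, -0.5], [-0.4, 0.1], [-1.2, -1.2], [0.1, 0.3], [1.2, 2.7], [-3.7, 4.3], [0.3, -4.5], [-1.6, -2.7]]
0 [True, True, True, True, True, True, True, True, True, True, True, True, True, True]
10 [True, True, True, True, True, True, True, True, True, True, True, True, True, True]
20 [True, True, True, True, True, True, True, True, True, True, True, True, True, True]
25 [True, True, True, True, True, True, True, True, True, True, True, True, True, True]
30 [False, True, True, True, True, True, True, False, True, True, True, True, True, True]
35 [False, False, False, True, True, True, True, False, False, False, True, True, True, True]
42 [False, False, False, False, False, True, True, False, False, False, False, False, True, True]
0 [True, True] [True, True] [True, True]
10 [True, True] [True, True] [True, True]
15 [True, True] [True, True] [True, True]
20 [True, True] [True, True] [True, True]
25 [True, True] [True, True] [True, True]
30 [True, True] [True, True] [True, True]
35 [True, True] [True, True] [True, True]
```

```bash
cat >> h.py <<'E'
P=[.6174,-.0786,-.1542]
E
cat > probe.py <<'E'
from h import *
q=orient(P[2],np.deg2rad(42));n=np.array([-.669,0,.743]);t=np.array([-.0525,0,.0855])
N=st([0,0,P[2]],n)[0]
for y in(0,.058,-.058):
    c=st(P,t+[0,y,0])[0]
    bot.move_linear(c+.03*N,.1,rotation=q)
    hit=bot.move_linear(c-.012*N,.02,until_force=1.5);d0=(bot.read_position()-c)@N
    if not hit: print(y,"no contact",d0);break
    hit=bot.move_linear(c+(d0-.0065)*N,.01,until_force=9);d1=(bot.read_position()-c)@N
    print(y,d0,d1,hit,bot.read_ft_force()@N,bot.read_clock())
    bot.move_linear(c+.03*N,.06)
    if d0-d1>.0045: break
bot.move_linear(st(P,t+[0,y,0]+.13*n)[0],.15)
p,q=bot.read_position(),bot.read_tool_rot();np.save("w2.npy",np.r_[p,q])
for k in("wrist","side"):cv2.imwrite(f"pics/{k}2.png",bot.camera(k)[:,:,::-1])
print(bot.search_frame("side","drawer_front")[:1],bot.read_clock())
E
python3 probe.py
```

```text
0 0.0016845590132036283 0.0016814680097303532 True 3.655752279740733 6.8
0.058 0.0010150148802597725 0.0010316053944562395 True 3.9523967357359626 9.75
-0.058 0.001739480948501426 -0.004707782899243597 False 6.245558582378494 13.8583
[{'bbox': [276.5, 258.4, 99.7, 63.6], 'confidence': 0.66}] 15.5583
```

View pics/wrist2.png

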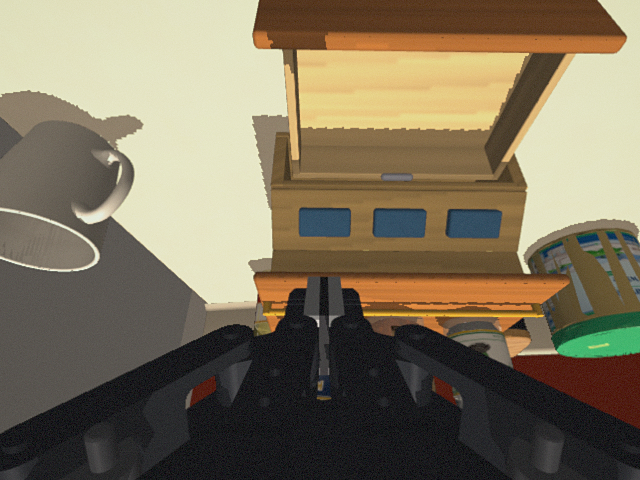

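The drawer is open and its interior is visible. Next I'll refine the clip position from the wrist camera.

```bash
python3 - <<'E'
from h import *
yaw=np.arctan2(-.0554,.0442);L=np.deg2rad(20);q=orient(yaw,L)
u=np.array([np.cos(yaw),np.sin(yaw),0]);z=np.sin(L)*u-np.array([0,0,np.cos(L)])
bot.set_gripper(.5);bot.move_pose(np.array([.435,.2316,.006])-.13*z,q)
p,q=bot.read_position(),bot.read_tool_rot();np.save("w3.npy",np.r_[p,q])
im=bot.camera("wrist");cv2.imwrite("pics/wrist3.png",im[:,:,::-1])
d=bot.search_frame("wrist","clip")[:2];print(d,p,bot.read_joint_positions(),bot.read_clock())
h=cv2.cvtColor(im,cv2.COLOR_RGB2HSV);m=((h[...,0]>150)&(h[...,0]<178)&(h[...,1]>80)&(h[...,2]>80)).astype(np.uint8)
k,l,s,c=cv2.connectedComponentsWithStats(m);i=1+s[1:,4].argmax();print(s[i])
pts=np.argwhere(l==i)[:,::-1].astype(np.float32)
w=onplane("wrist",pts,.011,T_cam("wrist",p,q))
r=cv2.minAreaRect((w[:,:2]*1000).astype(np.float32));print(r,cv2.boxPoints(r))
E
```

```text
[{'bbox': [320.3, 178.6, 17.5, 84.1], 'confidence': 0.7}] [0.4074 0.2658 0.1281] [ 0.6394  0.3342 -0.528   0.6967 -0.3489  1.5363] 17.7583
[320 182   8  81 468]
((434.41229248046875, 232.6552734375), (5.330822467803955, 72.63471221923828), 38.861976623535156) [[409.5497 259.2617]
 [455.1241 202.704 ]
 [459.2749 206.0488]
 [413.7005 262.6066]]
```

View pics/wrist3.png

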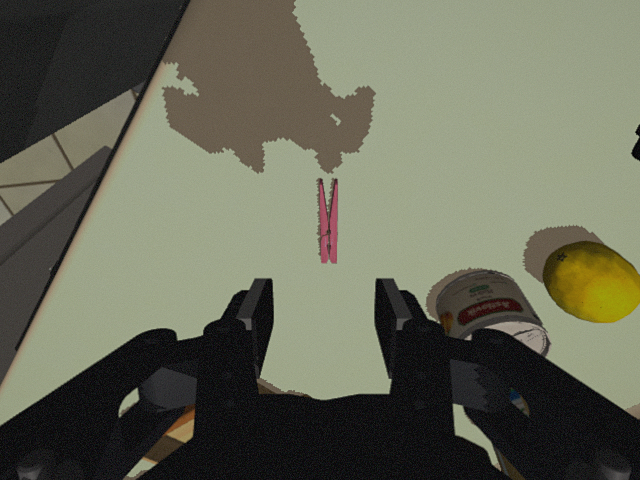

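```bash
python3 - <<'E'
from h import *
w=np.load("w3.npy");c=onplane("wrist",[(328.5,221)],.007,T_cam("wrist",w[:3],w[3:]))[0];print(c)
c[2]=.008
print(bot.move_linear(c,.08,until_force=8),bot.read_position())
bot.set_gripper(0,25);print(bot.read_gripper_width(),bot.read_finger_force())
bot.move_linear(c+[-.0,0,.12],.12)
print(bot.read_gripper_width(),bot.read_finger_force(),bot.read_clock())
cv2.imwrite("pics/wrist4.png",bot.camera("wrist")[:,:,::-1])
E=T_cam("wrist",*(lambda w:(w[:3],w[3:]))(np.load("w2.npy")))
# drawer opening check: predicted front-board top corners for 0.1
print(proj("wrist",st(P,[(-.179,.098,.056),(-.179,-.098,.056),(-.164,.078,.012)]),E))
E
```

```text
[0.4368 0.2359 0.007 ]
False [0.437  0.2361 0.0084]
0.16135710885538548 25.640156865119934
0.1593437739379065 25.17778515815735 21.0083
[[623.138   38.1864]
 [246.2219  39.2021]
 [542.1744  23.5059]]
```

View pics/wrist4.png

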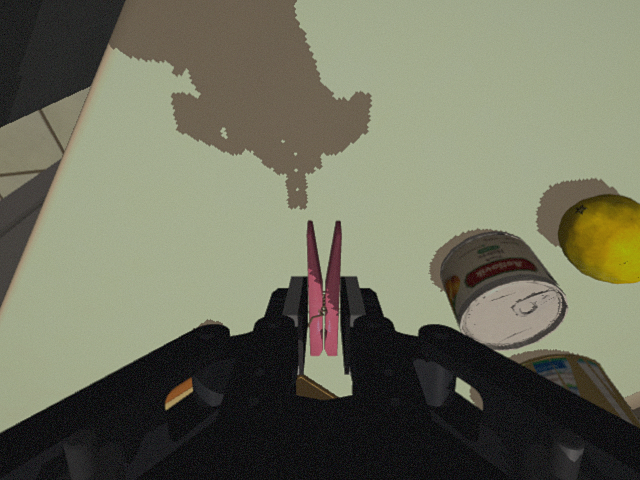

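The clip is held centrally: it spans (308–340, 222–355) between the pads and is level with the tool. Now I'll lay it in the drawer.

```bash
python3 - <<'E'
from h import *
L=np.deg2rad(20);q=orient(P[2],L);g=np.array([-.116,0,.0225]);b=np.array([-np.sin(L),0,np.cos(L)])
bot.move_pose(st(P,g+.13*b)[0],q)
print(bot.read_gripper_width(),bot.read_clock())
print(bot.move_linear(st(P,g)[0],.07,until_force=5),bot.read_position()[2],bot.read_ft_force())
bot.set_gripper(.33);bot.wait(.2)
bot.move_linear(st(P,g+.13*b)[0],.1)
p,q=bot.read_position(),bot.read_tool_rot();np.save("w5.npy",np.r_[p,q])
cv2.imwrite("pics/wrist5.png",bot.camera("wrist")[:,:,::-1]);print(bot.read_clock())
E
```

```text
0.16009037640401608 22.475
False 0.022835628030436195 [-0.3177 -0.9079 -0.6954]
26.475
```

View pics/wrist5.png

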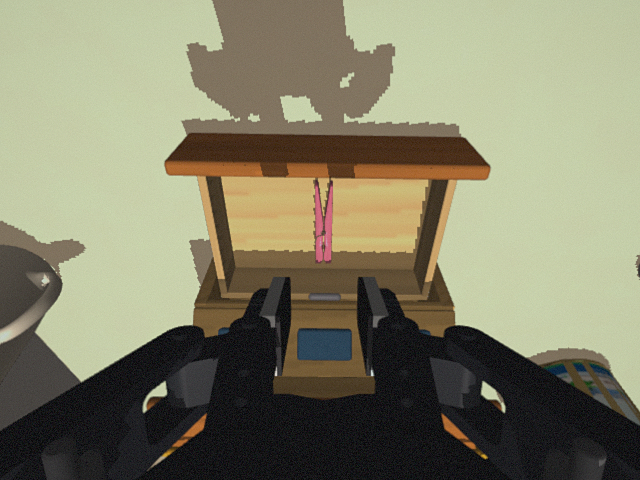

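The clip lies flat in the drawer at (324,222), well inside the walls. Now I'll shut the drawer.

```bash
cat > shut.py <<'E'
from h import *
q=orient(P[2],np.deg2rad(25));X=st([0,0,P[2]],[1,0,0])[0]
W=lambda x,z:st(P,[x,0,z])[0]
loc=lambda:(bot.read_position()-np.r_[P[:2],0])@X
bot.set_gripper(0)
bot.move_linear(W(-.222,.15),.15,rotation=q)
bot.move_linear(W(-.222,.034),.12)
print(bot.move_linear(W(-.165,.034),.03,until_force=1.5));x0=loc();print("contact",x0,bot.read_ft_force()@X,bot.read_clock())
x0=min(x0,-.18)
e=-.0905 # contact offset: TCP x when joint=0 expected -.079-.010
print(bot.move_linear(W(x0+.075,.034),.06,until_force=20),loc())
print(bot.move_linear(W(x0+.1025,.034),.02,until_force=26),loc(),bot.read_ft_force()@X,bot.read_clock())
bot.wait(.2);np.save("x0.npy",x0)
E
python3 shut.py
```

```text
True
contact -0.189446054573043 -0.7564225048160759 29.65
False -0.11447849527490789
False -0.0877478679138611 -4.248282003458163 32.5917
```

```bash
python3 - <<'E'
from h import *
X=st([0,0,P[2]],[1,0,0])[0];W=lambda x,z:st(P,[x,0,z])[0]
loc=lambda:(bot.read_position()-np.r_[P[:2],0])@X
print(bot.move_linear(W(-.0857,.034),.01,until_force=20),loc(),bot.read_ft_force()@X)
bot.move_linear(W(-.0927,.034),.02);print(loc(),bot.read_ft_force()@X)
bot.move_linear(W(-.14,.034),.06);print(bot.read_ft_force()@X)
bot.move_linear(W(-.20,.12),.12);bot.wait(.5)
cv2.imwrite("pics/wrist6.png",bot.camera("wrist")[:,:,::-1])
cv2.imwrite("pics/side6.png",cv2.resize(bot.camera("side")[:,:,::-1][120:340,150:520],None,fx=2.1,fy=2.1));print(bot.search_frame("side","drawer_front")[:1],bot.read_clock())
E
```

```text
False -0.08654085239371936 -4.503954733766431
-0.0911653998690509 -0.8331726167162219
-0.224844131117421
[{'bbox': [313.8, 181.4, 96.3, 107.3], 'confidence': 0.66}] 36.1833
```

View pics/side6.png

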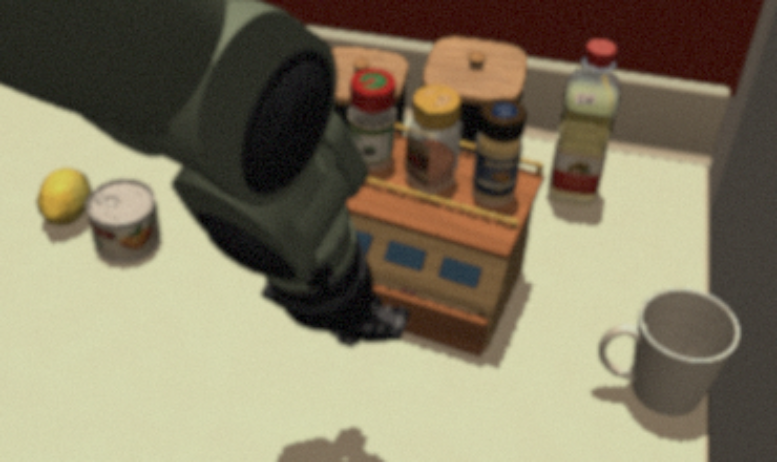

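View pics/wrist6.png

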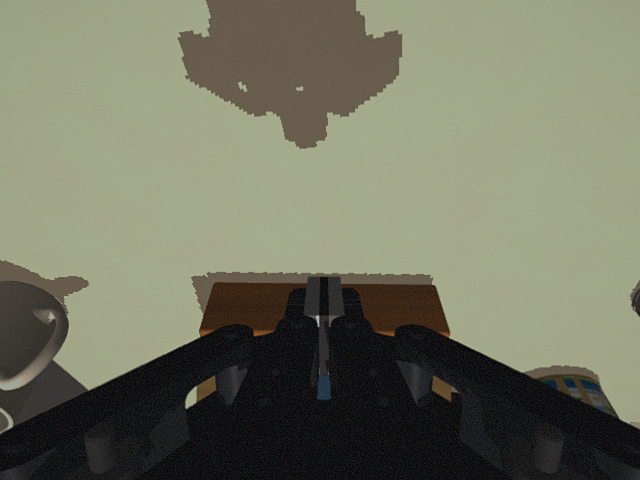

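The drawer has stayed shut since the tool withdrew: its board is flush at wrist (205–447, 283–335). The jars and the mug are undisturbed.

```bash
python3 -c "
from cell import bot
print(bot.close_job(),bot.read_clock())"
```

```text
the job is handed in; nothing more can be done
the job is handed in; nothing more can be done
```

The job is handed in: the right (-y) tile was the latch, the clip lies in the drawer, and the drawer stayed shut after I pushed it closed, with the jars and mug undisturbed (about 36 s used).

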